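Press the lid onto a tea tin in the shop's lidding press and hold it

TASK

Stand the tea tin with the teal lid upright in the round nest of the lidding press while its slide is still out at the loading side, let go of it, and push the slide fully home so that the tin is under the press foot. Then push the red lever bar down to its stop, so that the sprung foot forces the lid fully on, and finish while holding it there: do not let the lever come back up. Leave the red-lidded and white-lidded tins where they stand.

Things in the scene. Friction and masses are not known exactly. Their poses are not given: they have to be found in the camera images.
- tin: The tin to close: black round tin, yellow label, teal lid standing 4 mm proud (yellow band under it). Body 58 mm diameter, 70 mm tall; lid 60 mm diameter, 12 mm skirt; lid top 74 mm above the underside when proud, 70 mm when on. 0.1 to 0.25 kg. Origin at the centre of the underside, z up. Grip the body, 19 to 57 mm above the underside.
- tin_lid (a joint): Travel of the teal lid down onto its tin, m: 0 = proud, 0.004 = fully on. It takes about 4 N to move and stays where it is pushed.
- press: Grey hand lidding press, fixed. Base plate x -70 to +165, y -70 to +265 mm, 12 mm thick; two hinge posts at x = +138 mm, 147 mm high. Origin on the table under the foot's axis (lever down); x runs from the lever bar to the hinge (away from the robot), y to the loading side, z up. The lever carries the foot 130 mm and the bar 230 mm from the hinge. Lever up, the foot clears the tin.
- slide (a joint): Position of the aluminium slide (carriage), m: 0 = right out at the loading side, 0.12 = fully home against its stop, nest under the foot. It moves along the press's -y, with about 1.5 N of friction, and stays where it is left.
- nest (a point): Centre of the floor of the round nest (recess 63 mm diameter, 8 mm deep, chamfered) in the slide; the tin stands on it. 18.5 mm above the table. The slide is 90 by 90 mm round the nest, its top 8 mm above this point. Moves with the slide; at slide 0 it lies 120 mm to the press's +y of the pressing place.
- slide_knob (a point): A point on the axis of the orange upright post, 18 mm diameter, on the slide, 120 mm to the press's +y from the nest centre; 58.5 mm above the table, 12 mm below the flat top of the post. The post is free from 20 to 70 mm above the table. Push it towards the press's -y, or pinch it.
- lever_bar (a point): Centre of the red cross bar at the lever's free end: round, 20 mm diameter, 90 mm long, along the press's y. Lever up: about 226 mm above the table and 78 mm to the press's -x of its origin; at the stop: 128 mm above the table and 100 mm to -x. Follows the lever.
- lever (a joint): Lever angle, rad: 0 = up (its spring returns it), 0.44 = level, at its stop. Hinge axis along the press's y, 130 mm to +x of its origin, 128 mm above the table; the bar moves on a 230 mm radius. Pushing the bar down takes about 2 N at first, about 10 N at the stop with the tin in place.
- foot (a joint): Compression of the sprung rubber foot (44 mm disc under the lever) into the lever, m: 0 = free. With the lever at its stop and a fully closed tin in the nest it is about 0.008, and the foot then presses with about 10 N.
- tin_red: Bystander: black tin with a red lid, closed, 58 mm diameter (lid 60), 70 mm tall. Origin at the centre of the underside. To be left alone.
- tin_white: Bystander: black tin with a white lid, closed, 58 mm diameter (lid 60), 70 mm tall. Origin at the centre of the underside. To be left alone.

How it is judged:
On the way, in this order (a step that is already met when the one before it is completed fails the run):
1. the tin with the teal lid stands upright in the nest, let go, while the slide is out at the loading side (horizontal distance between tin and nest below 0.004 m and z of tin in the frame of nest between -0.004 and 0.004 m and angle between tin's own z axis and vertical below 0.08 rad and contact force between the fingers and tin below 0.2 N and value of joint slide below 0.07 m), for 0.2 s.
2. the slide is fully home with the tin in its nest, and the lever still up (horizontal distance between tin and nest below 0.004 m and z of tin in the frame of nest between -0.004 and 0.004 m and angle between tin's own z axis and vertical below 0.08 rad and value of joint slide above 0.116 m and value of joint lever below 0.1 rad), for 0.2 s.
At the end, for the whole second after the job is handed in: Robot still pushing the press (over 3 N): lever at its stop (over 0.42 rad), foot compressed over 5 mm, teal lid on (over 3.2 of 4 mm), slide home (over 0.116 m), tin upright (0.08 rad), within 4 mm of the nest centre and floor, not touched by the fingers (horizontal distance between tin and nest below 0.004 m and z of tin in the frame of nest between -0.004 and 0.004 m and angle between tin's own z axis and vertical below 0.08 rad and contact force between the fingers and tin below 0.2 N and value of joint slide above 0.116 m and value of joint tin_lid above 0.0032 m and value of joint lever above 0.42 rad and value of joint foot above 0.005 m and contact force between any of the fingers, the arm and press above 3 N); the arm keeps its last pose, push and grip.
It fails at once if the red-lidded or white-lidded tin is shifted more than 20 mm or tipped (distance of any of tin_red, tin_white from where it was at the start of the episode above 0.02 m or angle between any of tin_red, tin_white's own z axis and vertical above 0.3 rad).
It also fails if it takes over 72 s, if anything falls off the work surface, if the arm or the gripper's body presses on something with over 40 N, if the wrist force passes 120 N, or if a joint passes its speed limit or range.

ROBOT

A 6-joint arm with a two-finger parallel gripper is mounted at the origin on the work surface. World frame = base frame: x ahead of the robot, y to its left, z up, the work surface at z = 0. Lengths are in m, angles in rad, forces in N, time in s.
With the tool pointing down it reaches from about 0.325 to 0.85 m from the base axis. Payload 4.4 kg.
Tool frame: the origin (TCP) lies between the finger pads; the fingertips stand 25 mm ahead of it and the grasp point (between the pads) lies 6 mm ahead of it; z points along the fingers, y is the direction in which the jaws open and shut (so a half turn about z gives the same grasp; the last joint's range is limited). The gripper opens to 94 mm and grips with 3 to 60 N. Pads are 16 mm wide; open, the fingers measure 119 mm over their backs; the gripper's body (75 mm by 177 mm) begins 78 mm behind the grasp point.
Start: joints at [-1.421, 0.207, 1.542, -0, 1.393, -0.15], TCP at [0.17, -0.549, 0.23] pointing down, gripper open.
Joint ranges: [-2.73, 2.73], [-0.86, 2.22], [0.23, 2.46], [-1.11, 4.25], [0.08, 2.63], [-2.82, 2.82]. Speed limits (rad/s): [2.79, 2.79, 3.14, 3.14, 3.14, 3.14].

INTERFACE

Orientations are given as [roll, pitch, yaw] about the fixed x, y, z axes, in that order (R = Rz(yaw) Ry(pitch) Rx(roll)).
In Python, from bench import r, imaging gives the robot as it stands. The module is installed in compiled form; this text tells all that it offers.
- The arm moves only by the shell command python3 -m pendant 'ROWS' [OPENING] [FORCE]. ROWS is JSON, a list of rows, each a list of 4 numbers: the shift along the tool's x, y, z scaled (see below), then the turn about the tool's z scaled (see below). A call has 1 to 20 rows; each row shifts and turns the commanded pose from where the row before left it, along the tool's axes as they then stand; what a row does not reach is not made up. The controller multiplies each number of a shift by 5 cm and each number of a turn by 45 degrees. A row lasts 1/8 s, in which the tool goes at most 62.5 mm and 10.7 degrees, less where a joint would pass 70% of its speed; a pose out of reach is approached as far as the arm can. A call with a number of a shift or a turn outside -1 to 1 is refused whole. A call with a gripper value outside its range is refused whole. OPENING is the opening, from 0 (shut) to 1 (fully open), set as the call begins (- or left out, the last holds). The fingers move at their own pace and stop on an object; FORCE is the grip in N (left out, the last holds). Time passes only in rows, so rows that do not move let the fingers close. It gives the time, the measured TCP pose, the force and the opening at its end, in the units of the state.
- r.get_obs(): the state, without advancing time (a new reading comes with each control period).
- imaging.grab_frame(name): name is "scene" or "top" or "wrist"; returns (picture, depth): 384x512x3 uint8, red, green, blue; 384x512 float32, m along the optical axis (not along the pixel's ray), 0 where there is no reading.
- imaging.calibration(name): a dict with "camera_matrix" (3x3 intrinsics, pixels), "xyz" and "orientation" of the camera in the world; the wrist camera has in their place "hand_eye" (4x4, takes a point from camera to tool coordinates, whose origin is the TCP and whose axes are the flange's). Camera axes: x right, y up, looking along -z (the intrinsics and any distortion apply to the point x, -y, -z); pixel columns grow to the right and rows downward; lengths in m; the calibration is good to about 2 mm. A picture is of the moment at which its call begins: read the wrist's pose just before it. calibration takes no time and is no camera call.
- r.sign_off(): hands the job in, once; it reports no verdict.
The state is a dict: "clock": time; "joint_positions": joint angles; "joint_vel": joint speeds; "joint_efforts": joint torques, N m; "ee_pos": TCP position; "ee_rot": TCP orientation; "wrist_force": force on the tool from outside, world axes, zero at the start; "wrist_torque": the same for the moment, N m; "grip_width": finger opening in m.
Only numpy, scipy, OpenCV 4.12 (cv2) and the standard library are available. Lean on these libraries where they do the work, as an engineer would, in place of code of your own. Each camera call takes 0.05 s, during which the arm holds its last target. There are 200 camera calls.

## Working session

There is one attempt and no reset: what is moved stays moved. The work goes in short steps, Python scripts to look and compute and a shell command to move; the robot and the scene stay as the last step left them, time stands still between calls to the robot, and variables do not carry over. Pictures are saved under pics/ and viewed, about 8 in all and at most 12, crops included, and the job is handed in when it is done.

```bash
mkdir -p pics; cat > h.py <<'E'
import numpy as np, cv2
from scipy.spatial.transform import Rotation as R
from bench import r, imaging
def cam(name,obs=None):
    c=imaging.calibration(name); K=np.array(c["camera_matrix"])
    if "hand_eye" in c:
        o=obs or r.get_obs(); T=np.eye(4); T[:3,:3]=R.from_euler('xyz',o["ee_rot"]).as_matrix(); T[:3,3]=o["ee_pos"]
        T=T@np.array(c["hand_eye"])
    else:
        T=np.eye(4); T[:3,3]=c["xyz"]; o=np.array(c["orientation"])
        T[:3,:3]=o if o.shape==(3,3) else R.from_euler('xyz',o).as_matrix()
    return K,T,c
def ray(K,T,u,v):
    d=np.array([(u-K[0,2])/K[0,0],-(v-K[1,2])/K[1,1],-1.])
    return T[:3,3],T[:3,:3]@d
def onplane(K,T,u,v,z):
    o,d=ray(K,T,u,v); return o+d*(z-o[2])/d[2]
def atdepth(K,T,u,v,dep):
    o,d=ray(K,T,u,v); return o+d*dep
def proj(K,T,p):
    q=T[:3,:3].T@(np.array(p)-T[:3,3]); return K[0,2]+K[0,0]*q[0]/-q[2], K[1,2]-K[1,1]*q[1]/-q[2]
def save(n,im): cv2.imwrite('pics/'+n,cv2.cvtColor(im,cv2.COLOR_RGB2BGR))
E
python3 - <<'E'
from h import *
ims=[]
for n in("scene","top"):
    p,d=imaging.grab_frame(n); np.savez(n,p=p,d=d); save(n+'.png',p)
    K,T,c=cam(n); print({k:v for k,v in c.items()})
c=imaging.calibration("wrist");print(c)
print(r.get_obs())
E
```

```text
{'camera_matrix': array([[442.50672713,   0.        , 254.42039691],
       [  0.        , 442.50672713, 198.32032141],
       [  0.        ,   0.        ,   1.        ]]), 'xyz': array([ 1.2113428 , -0.65039398,  0.69827965]), 'orientation': array([ 1.03013284, -0.00370048,  0.83984118])}
{'camera_matrix': array([[495.60614394,   0.        , 263.91961413],
       [  0.        , 495.60614394, 191.01252228],
       [  0.        ,   0.        ,   1.        ]]), 'xyz': array([ 0.38293056, -0.05329001,  1.59784799]), 'orientation': array([ 0.1214233 , -0.00675765, -1.58880936])}
{'camera_matrix': array([[300.05603257,   0.        , 255.35399545],
       [  0.        , 300.05603257, 193.26725885],
       [  0.        ,   0.        ,   1.        ]]), 'hand_eye': array([[-1.55732896e-03,  9.61473678e-01,  2.74892601e-01,
         7.91073734e-02],
       [ 9.99998294e-01,  1.22421457e-03,  1.38336287e-03,
        -1.28238513e-04],
       [ 9.93539457e-04,  2.74894286e-01, -9.61473944e-01,
        -1.54200537e-01],
       [ 0.00000000e+00,  0.00000000e+00,  0.00000000e+00,
         1.00000000e+00]])}
{'clock': 0.1, 'joint_positions': array([-1.42052477e+00,  2.07315278e-01,  1.54276401e+00, -2.77852183e-05,
        1.39347008e+00, -1.50455892e-01]), 'joint_vel': array([-7.40436938e-04, -2.14978504e-03, -3.84129668e-03, -9.43662617e-04,
        1.35860655e-03,  3.93023948e-05]), 'joint_efforts': array([-1.79435995e-05, -3.71861959e+01, -2.82293272e+01,  7.01395841e-02,
        3.11047398e-02, -5.69495239e-05]), 'ee_pos': array([ 0.17023035, -0.54854349,  0.22944026]), 'ee_rot': array([-3.13965395e+00, -2.66258318e-04,  3.00732115e-01]), 'wrist_force': array([ 0.33340372, -0.08675993,  0.76463753]), 'wrist_torque': array([-1.95832954e-02, -9.63164519e-03,  1.18507881e-05]), 'grip_width': 0.09384670536596473}
```

View pics/top.png

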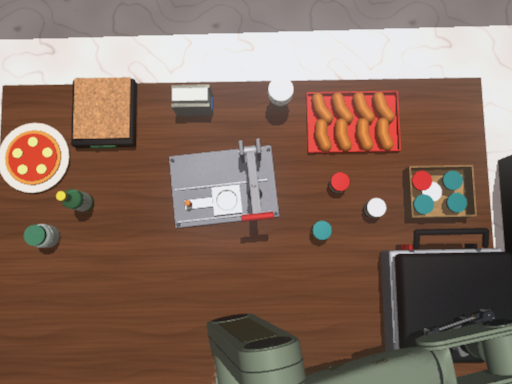

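View pics/scene.png

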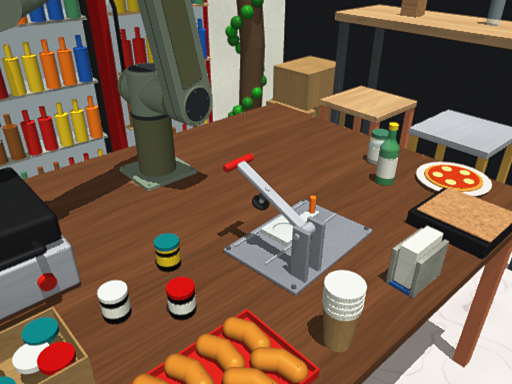

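Top view: the teal tin is at (322,231), red at (340,182), white at (376,207), the nest at about (227,200), the orange knob at (188,204) and the red bar at (257,216). The scene view agrees with this: teal (167,250), knob (312,203), bar (238,163).

```bash
cat > m.py <<'E'
from h import *
def blob(p,lo,hi,box):
    hsv=cv2.cvtColor(p,cv2.COLOR_RGB2HSV); m=cv2.inRange(hsv,lo,hi); k=np.zeros_like(m); x0,y0,x1,y1=box; k[y0:y1,x0:x1]=m[y0:y1,x0:x1]
    n,l,s,c=cv2.connectedComponentsWithStats(k); i=1+np.argmax(s[1:,4]); return l==i,c[i],s[i]
def tri(rs):
    A=np.zeros((3,3));b=np.zeros(3)
    for o,d in rs:
        d=d/np.linalg.norm(d);P=np.eye(3)-np.outer(d,d);A+=P;b+=P@o
    x=np.linalg.solve(A,b); return x,[np.linalg.norm((np.eye(3)-np.outer(d,d)/(d@d))@(x-o)) for o,d in rs]
E
python3 - <<'E'
from m import *
D={n:np.load(n+'.npz') for n in("top","scene")}; C={n:cam(n) for n in D}
cols={'teal':((80,120,50),(100,255,255)),'red':((0,180,80),(5,255,255)),'orange':((6,150,100),(18,255,255)),'white':((0,0,190),(179,40,255))}
B={'teal':('teal',(305,215,340,250),(150,230,185,262)),'knob':('orange',(178,195,198,215),(300,190,322,215)),
'bar':('red',(235,205,280,225),(220,150,260,175)),'redtin':('red',(325,168,355,198),(165,275,200,305)),'whitetin':('white',(362,195,390,220),(95,278,135,308))}
for k,(c,bt,bs) in B.items():
    rs=[]
    for n,b in(("top",bt),("scene",bs)):
        K,T,_=C[n]; m,ce,s=blob(D[n]['p'],*cols[c],b); rs.append(ray(K,T,*ce)); d=np.median(D[n]['d'][m])
        print(k,n,ce.round(1),s, 'depthpt',atdepth(K,T,*ce,d).round(4))
    x,e=tri(rs); print('   tri',x.round(4),np.round(e,4))
K,T,_=C['top']
# base plate corners in top via mask
for uv in((171,156),(274,147),(277,217),(175,226)): print(uv,onplane(K,T,*uv,0.012).round(4))
print('nest',onplane(K,T,227,200,0.0265))
E
```

```text
teal top [321.7 229.9] [313 222  18  17 257] depthpt [ 0.4453 -0.2422  0.0739]
teal scene [166.1 241.8] [154 233  25  18 350] depthpt [ 0.4504 -0.2436  0.0754]
   tri [ 0.4457 -0.2419  0.0719] [0.0007 0.0007]
knob top [187.2 202.8] [185 201   5   5  19] depthpt [0.5363 0.171  0.0706]
knob scene [311.7 197.8] [300 190  22  23 300] depthpt [ 4.616e-01  2.620e-01 -1.000e-04]
   tri [0.5363 0.1711 0.0695] [0.0001 0.0001]
bar top [269. 213.] [269 213   1   1   1] depthpt [ 0.4881 -0.0785  0.2308]
bar scene [237.3 161.8] [223 153  31  19 221] depthpt [ 0.4854 -0.0514  0.2342]
   tri [ 0.4933 -0.0706  0.2428] [0.0098 0.0098]
redtin top [342.1 182.3] [331 173  18  18 162] depthpt [ 0.5923 -0.3109  0.0704]
redtin scene [180.  287.8] [166 277  29  23 544] depthpt [ 0.5997 -0.3046  0.0709]
   tri [ 0.595  -0.3072  0.0689] [0.0046 0.0046]
whitetin top [376.3 206.8] [367 198  19  19 278] depthpt [ 0.5139 -0.4143  0.0696]
whitetin scene [111.7 290.8] [ 97 280  30  23 497] depthpt [ 0.5151 -0.4138  0.0713]
   tri [ 0.514  -0.4137  0.0705] [0.0004 0.0004]
(171, 156) [0.6959 0.2322 0.012 ]
(274, 147) [ 0.7202 -0.1029  0.012 ]
(277, 217) [ 0.4916 -0.1079  0.012 ]
(175, 226) [0.4686 0.2184 0.012 ]
nest [0.54763836 0.05075088 0.0265    ]
```

```bash
python3 -m pendant '[[0,0,0,-0.215],[0,0,0,-0.215],[0,0,0,-0.215],[0,0,0,-0.215],[0,0,0,-0.215],[0,0,0,-0.215],[0,0,0,-0.215],[0,0,0,-0.215],[0.7,0.74,0,0],[0.7,0.74,0,0],[0.7,0.74,0,0],[0.7,0.74,0,0],[0.7,0.74,0,0],[0.7,0.74,0,0],[0.7,0.74,0,0],[0.7,0.74,0,0],[0,0,0,0],[0,0,0,0]]' 1
python3 - <<'E'
from h import *
o=r.get_obs(); p,d=imaging.grab_frame("wrist"); save('w1.png',p); np.savez('w1',p=p,d=d,pos=o['ee_pos'],rot=o['ee_rot'])
K,T,_=cam("wrist",o); print(o['ee_rot'],proj(K,T,[.4455,-.2422,.074]))
E
```

```text
clock: 2.35
ee_pos: [0.4424, -0.2462, 0.2301]
ee_rot: [-3.141, -0.0, 1.652]
wrist_force: [-0.2, -0.2, 0.5]
grip_width: 0.0941
[-3.14056697e+00 -9.42770222e-05  1.65236746e+00] (np.float64(259.9064365406194), np.float64(182.40688211524767))
```

View pics/w1.png

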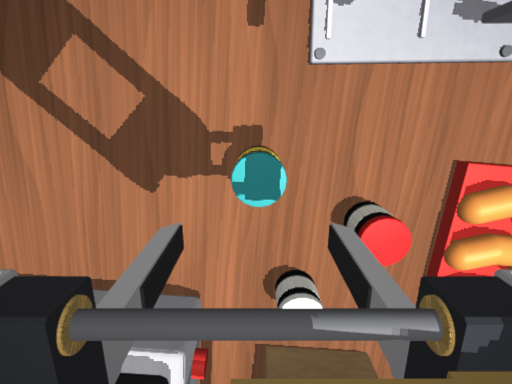

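The wrist view shows the teal lid at (259,179), against a predicted (260,182). The tin is centred between the fingers and nothing is near them.

```bash
python3 - <<'E'
from m import *
w=np.load('w1.npz'); o=dict(ee_pos=w['pos'],ee_rot=w['rot']); K,T,_=cam("wrist",o)
m,c,s=blob(w['p'],(78,100,40),(102,255,255),(215,130,305,225)); 
ct=max(cv2.findContours(m.astype('uint8'),0,2)[0],key=cv2.contourArea); (cx,cy),rad=cv2.minEnclosingCircle(ct); e=cv2.fitEllipse(ct)
print(c,cx,cy,rad,e,'lid r px expected',K[0,0]*.03/.31, 'depth', atdepth(K,T,cx,cy,np.median(w['d'][m])))
for q in(c,(cx,cy),e[0]): print(onplane(K,T,*q,.074).round(4))
# lid top height from top+wrist rays
t=np.load('top.npz');Kt,Tt,_=cam('top')
print(tri([ray(K,T,cx,cy),ray(Kt,Tt,321.7,229.9)]))
yaw=o['ee_rot'][2]; x=np.array([np.cos(yaw),np.sin(yaw)]); y=np.array([np.sin(yaw),-np.cos(yaw)])
d=onplane(K,T,*e[0],.074)[:2]-o['ee_pos'][:2]; print(d,'units',d@x/.05,d@y/.05)
E
```

```text
[258.51080967 178.99152183] 258.5965881347656 178.89772033691406 27.618698120117188 ((258.56842041015625, 178.98397827148438), (53.76125717163086, 54.19504165649414), 119.82869720458984) lid r px expected 29.037680571103472 depth [ 0.44379806 -0.23853423  0.07382889]
[ 0.4437 -0.2386  0.074 ]
[ 0.4438 -0.2385  0.074 ]
[ 0.4438 -0.2386  0.074 ]
(array([ 0.44566768, -0.24598211,  0.04228168]), [np.float64(0.0009767826994277538), np.float64(0.0009767826994276703)])
[0.00138066 0.00759176] units 0.14908036475906505 0.03989304769984
```

```bash
python3 -m pendant '[[0.13,0.04,0,0],[0,0,0.6,0],[0,0,0.6,0],[0,0,0.6,0],[0,0,0.6,0],[0,0,0.6,0],[0,0,0.58,0],[0,0,0,0],[0,0,0,0]]' 1; python3 -m pendant '[[0,0,0,0],[0,0,0,0],[0,0,0,0],[0,0,0,0],[0,0,0,0],[0,0,0,0],[0,0,0,0],[0,0,0,0]]' 0 20
```

```text
clock: 3.52
ee_pos: [0.4446, -0.2404, 0.0524]
ee_rot: [3.141, 0.001, 1.651]
wrist_force: [-0.1, -0.9, -0.7]
grip_width: 0.0941
clock: 4.53
ee_pos: [0.4446, -0.2397, 0.0518]
ee_rot: [3.141, 0.0, 1.652]
wrist_force: [1.9, 0.4, 3.0]
grip_width: 0.0594
```

```bash
python3 -m pendant '[[0,0,-0.4,0],[0,0,-0.9,0],[0,0,-0.9,0],[0,0,-0.9,0],[0,0,-0.9,0],[0,0,-0.9,0],[0,0,-0.9,0],[0.5,0.3,0,0],[0.7,0.4,0,0],[0.7,0.4,0,0],[0.7,0.4,0,0],[0.7,0.4,0,0],[0.7,0.4,0,0],[0,0,0,0],[0,0,0,0],[0,0,0,0]]'
python3 - <<'E'
from h import *
o=r.get_obs(); p,d=imaging.grab_frame("wrist"); save('w2.png',p); np.savez('w2',p=p,d=d,pos=o['ee_pos'],rot=o['ee_rot'])
K,T,_=cam("wrist",o); print(o['grip_width'],proj(K,T,[.5476,.0508,.0265]),proj(K,T,[.536,.171,.07]))
t=np.load('top.npz')['p'][140:235,160:290]; save('topc.png',cv2.resize(t,None,fx=6,fy=6,interpolation=3))
E
```

```text
clock: 6.52
ee_pos: [0.5421, -0.0319, 0.3409]
ee_rot: [-3.14, 0.0, 1.65]
wrist_force: [-0.2, 0.5, -1.6]
grip_width: 0.0599
0.05991647493003676 (np.float64(264.4632046830374), np.float64(106.45141475497796)) (np.float64(264.45852985250366), np.float64(5.775458442102234))
```

View pics/w2.png

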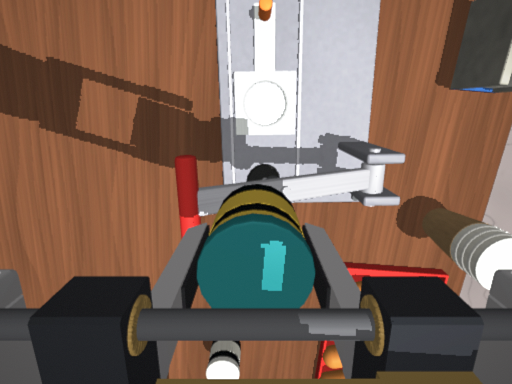

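View pics/topc.png

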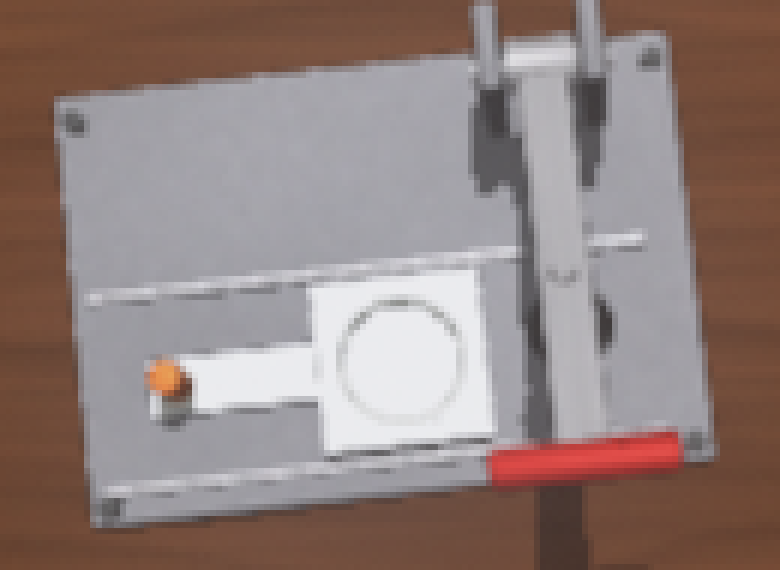

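Wrist view: the tin is held upright, and the nest ring is at about (264.5,103), against a predicted (264.5,106.5). In the enlarged top crop the ring centre is at (401.5,362), about (226.5,199.9) in the full image. The wrist and top cameras differ by the same 3 px as they did for the tin, so I'll use displacements within one camera.

```bash
python3 - <<'E'
from m import *
w=np.load('w2.npz'); o=dict(ee_pos=w['pos'],ee_rot=w['rot']); K,T,_=cam("wrist",o)
g=cv2.cvtColor(w['p'],cv2.COLOR_RGB2GRAY); c=g[75:132,235:295]
# dark ring pixels within the plate
bl=cv2.medianBlur(c,15).astype(int)-c
ys,xs=np.nonzero(bl>10); rr=np.hypot(xs+235-264.5,ys+75-103); k=(rr>16)&(rr<25); pts=np.c_[xs[k]+235,ys[k]+75].astype(np.float32)
e=cv2.fitEllipse(pts); print('wrist ring',len(pts),e)
nw=onplane(K,T,*e[0],.0265)
# slide plate square, bright
Kt,Tt,_=cam('top'); t=np.load('top.npz')['p']; gt=cv2.cvtColor(t,cv2.COLOR_RGB2GRAY)
c=gt[180:220,208:246]; bl=cv2.medianBlur(c,9).astype(int)-c; ys,xs=np.nonzero(bl>4); rr=np.hypot(xs+208-226.6,ys+180-200); k=(rr>8.5)&(rr<12); pts=np.c_[xs[k]+208,ys[k]+180].astype(np.float32)
e2=cv2.fitEllipse(pts); print('top ring',len(pts),e2)
nt=onplane(Kt,Tt,*e2[0],.0265)
d=np.load('top.npz')['d'][200,226]; print('top depth at nest pt',atdepth(Kt,Tt,226.6,200,d), 'tri',tri([ray(K,T,*e[0]),ray(Kt,Tt,*e2[0])]))
tt=onplane(Kt,Tt,321.7,229.9,.074); tw=np.array([.4438,-.2386,.074])
print('nest w,t',nw,nt); print('disp wrist',nw-tw,'top',nt-tt)
kt=onplane(Kt,Tt,187.2,202.8,.0705); print('knob',kt,'yaw',np.arctan2(-(kt-nt)[0],(kt-nt)[1]),np.linalg.norm((kt-nt)[:2]))
yaw=o['ee_rot'][2]; X=np.array([np.cos(yaw),np.sin(yaw)]); Y=np.array([np.sin(yaw),-np.cos(yaw)])
for n,dd in(('w',nw-tw),('t',nt-tt)):
    g=np.array([.4446,-.2397])+dd[:2]; q=g-o['ee_pos'][:2]; print(n,'goal',g,'units',q@X/.05,q@Y/.05)
E
```

```text
wrist ring 204 ((264.2976379394531, 103.08470916748047), (42.94486618041992, 44.77366638183594), 24.873626708984375)
top ring 147 ((226.48760986328125, 199.7186737060547), (20.148502349853516, 20.460412979125977), 83.4040756225586)
top depth at nest pt [0.54915755 0.0529814  0.01221885] tri (array([0.54800217, 0.05414637, 0.02268598]), [np.float64(0.001798200568468806), np.float64(0.0017982005684689013)])
nest w,t [0.54693663 0.05559963 0.0265    ] [0.54856747 0.05237405 0.0265    ]
disp wrist [ 0.10313663  0.29419963 -0.0475    ] top [ 0.1032277   0.29454285 -0.0475    ]
knob [0.53645217 0.17091846 0.0705    ] yaw 0.1018469229877011 0.1191618962707832
w goal [0.54773663 0.05449963] units 1.712632146640806 0.24966063208402545
t goal [0.5478277  0.05484285] units 1.7193302494436187 0.25202108499261977
```

```bash
python3 -m pendant '[[0.43,0.06,0,0],[0.43,0.06,0,0],[0.43,0.06,0,0],[0.43,0.07,0,0],[0,0,0,0],[0,0,0.8,0],[0,0,0.8,0],[0,0,0.8,0],[0,0,0.8,0],[0,0,0.8,0],[0,0,0.6,0],[0,0,0.3,0],[0,0,0,0],[0,0,0,0],[0,0,0,0]]'
python3 - <<'E'
from h import *
o=r.get_obs(); p,d=imaging.grab_frame("wrist"); save('w3.png',p); np.savez('w3',p=p,d=d,pos=o['ee_pos'],rot=o['ee_rot'])
print(o['ee_pos'],o['wrist_force'])
E
```

```text
clock: 8.45
ee_pos: [0.5496, 0.0557, 0.0982]
ee_rot: [3.138, 0.0, 1.652]
wrist_force: [0.6, -1.1, -2.0]
grip_width: 0.0595
[0.54956571 0.05569977 0.09815045] [ 0.64229673 -1.0524428  -2.03055868]
```

View pics/w3.png

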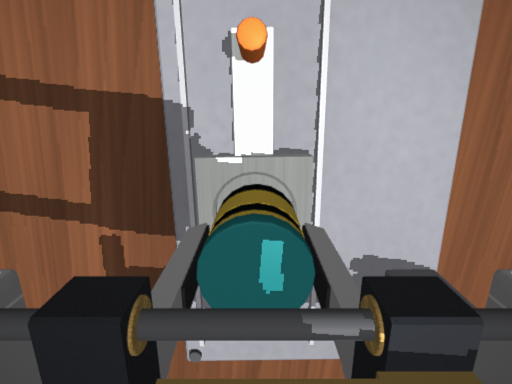

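The tin is centred over the visible nest arc: lid centre at column 256, ring arc at about 255. I'll shift it by about 1 mm and lower it.

```bash
python3 -m pendant '[[-0.015,-0.025,0,0],[0,0,0.15,0],[0,0,0.15,0],[0,0,0.12,0],[0,0,0.06,0],[0,0,0,0],[0,0,0,0]]'; python3 -m pendant '[[0,0,0.03,0],[0,0,0.03,0],[0,0,0,0],[0,0,0,0]]'
```

```text
clock: 9.38
ee_pos: [0.5473, 0.055, 0.0726]
ee_rot: [3.141, 0.0, 1.652]
wrist_force: [-0.7, -0.3, -2.8]
grip_width: 0.0593
clock: 9.88
ee_pos: [0.5474, 0.0551, 0.0701]
ee_rot: [3.141, -0.0, 1.652]
wrist_force: [-1.0, 1.5, 4.1]
grip_width: 0.0595
```

```bash
python3 -m pendant '[[0,0,0,0],[0,0,0,0],[0,0,0,0],[0,0,0,0],[0,0,0,0],[0,0,0,0]]' 1 20; python3 -m pendant '[[0,0,-0.3,0],[0,0,-0.6,0],[0,0,-0.6,0],[0.4,0,0,0],[0.4,0,0,0],[0.4,0,0,0],[0.4,0,0,0],[0.4,0,0,0],[0.4,0,0,0],[0,0,0,0],[0,0,0,0]]'
python3 - <<'E'
from h import *
t,dt=imaging.grab_frame("scene"); save('s2.png',cv2.resize(t[150:310,200:380],None,fx=4,fy=4,interpolation=3)); np.savez('s2',p=t,d=dt)
E
```

```text
clock: 10.62
ee_pos: [0.5471, 0.055, 0.0695]
ee_rot: [3.142, 0.0, 1.652]
wrist_force: [0.1, -0.2, -0.3]
grip_width: 0.0941
clock: 12.0
ee_pos: [0.5374, 0.1744, 0.1444]
ee_rot: [-3.142, 0.0, 1.652]
wrist_force: [0.0, 0.3, 0.4]
grip_width: 0.0937
```

View pics/s2.png

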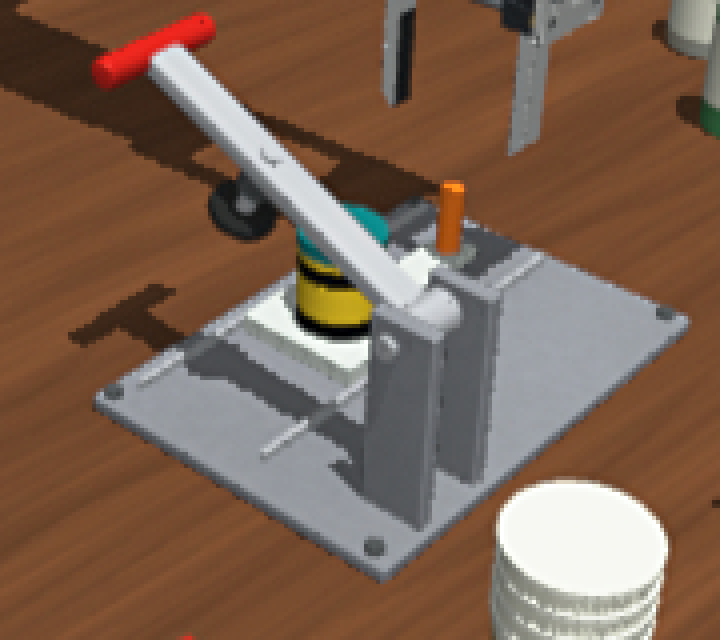

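The tin is seated upright in the nest, with its base near (335,325) in the crop. The lever is up and the open fingers are above the orange knob at (452,190). I'll pinch the knob next.

```bash
python3 -m pendant '[[0,0,0.5,0],[0,0,0.5,0],[0,0,0.4,0],[0,0,0.2,0],[0,0,0,0],[0,0,0,0]]'; python3 -m pendant '[[0,0,0,0],[0,0,0,0],[0,0,0,0],[0,0,0,0],[0,0,0,0],[0,0,0,0],[0,0,0,0],[0,0,0,0]]' 0 25
```

```text
clock: 12.8
ee_pos: [0.5382, 0.1745, 0.0654]
ee_rot: [3.14, -0.0, 1.651]
wrist_force: [0.6, -0.2, 0.6]
grip_width: 0.094
clock: 13.8
ee_pos: [0.5378, 0.1746, 0.0645]
ee_rot: [3.14, -0.0, 1.652]
wrist_force: [6.2, -0.2, -5.7]
grip_width: 0.0176
```

```bash
python3 -m pendant '[[-0.1,0,0,0],[-0.2,0,0,0],[-0.2,0,0,0],[-0.2,0,0,0],[-0.2,0,0,0],[-0.2,0,0,0],[-0.2,0,0,0],[-0.2,0,0,0],[-0.2,0,0,0],[-0.2,0,0,0],[-0.2,0,0,0],[-0.15,0,0,0],[-0.1,0,0,0],[0,0,0,0],[0,0,0,0]]'
```

```text
clock: 15.68
ee_pos: [0.5464, 0.0569, 0.0643]
ee_rot: [-3.141, 0.0, 1.651]
wrist_force: [0.1, 0.1, -0.0]
grip_width: 0.0003
```

The fingers are now fully shut, so the pinch slipped. I need to look.

```bash

python3 - <<'E'
from h import *
t,dt=imaging.grab_frame("scene"); w,_=imaging.grab_frame("wrist"); 
a=cv2.resize(t[150:310,200:380],(450,400),interpolation=3); b=cv2.resize(w,(350,262)); im=np.zeros((400,800,3),np.uint8); im[:,:450]=a; im[:262,450:]=b; save('s3.png',im)
E
```

```text
(no output)
```

View pics/s3.png

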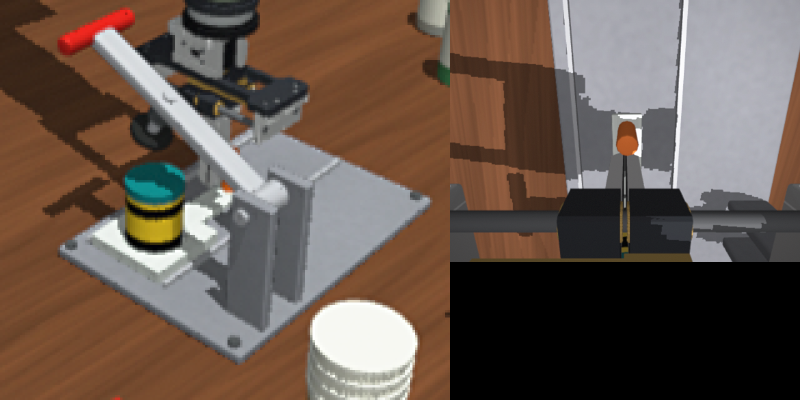

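The slide has moved nearly home with the tin upright, but the knob at (627,147) slipped out on the +y side of the fingers. I'll go behind it and push with the shut fingers.

```bash
python3 -m pendant '[[0,0,-0.5,0],[0,0,-0.7,0],[0.5,0,0,0],[0.5,0,0,0],[0.5,0,0,0],[0.3,0,0,0],[0,0,0,0],[0,0,0,0]]' 0
python3 - <<'E'
from m import *
o=r.get_obs(); p,_=imaging.grab_frame("wrist"); K,T,_=cam("wrist",o); print(o['ee_pos'])
m,c,s=blob(p,(6,150,80),(18,255,255),(150,60,360,384)); print(c,s,onplane(K,T,*c,.0705)); save('w4.png',p)
p,_=imaging.grab_frame("top"); m,c,s=blob(p,(6,150,80),(18,255,255),(190,180,250,225)); K,T,_=cam("top");print(c,s,onplane(K,T,*c,.0705))
E
```

```text
clock: 16.77
ee_pos: [0.5396, 0.1466, 0.1244]
ee_rot: [-3.141, 0.001, 1.651]
wrist_force: [0.3, -0.0, 0.3]
grip_width: 0.0002
[0.53958131 0.14658118 0.12435917]
[255.42105263 292.18421053] [254 284   3  18  38] [0.54321053 0.08558499 0.0705    ]
[216.6875 199.6875] [215 198   5   5  16] [0.54455132 0.07973702 0.0705    ]
```

View pics/w4.png

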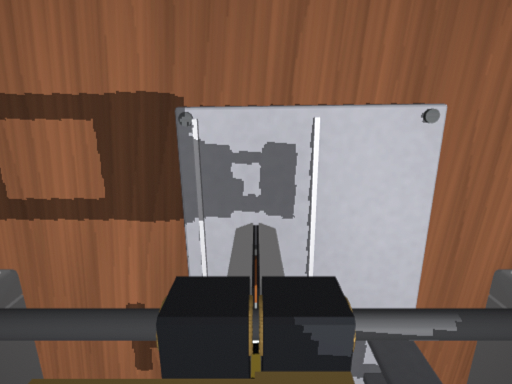

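The fingers are about 65 mm behind the knob, which the top view puts at about (0.544, 0.082). The slide has roughly 28 mm left to go.

```bash
python3 -m pendant '[[0,0,0.4,0],[0,0,0.4,0],[0,0,0.4,0],[0,0,0,0],[-0.3,0,0,0],[-0.3,0,0,0],[-0.2,0,0,0],[-0.1,0,0,0],[-0.1,0,0,0],[-0.1,0,0,0],[-0.1,0,0,0],[-0.1,0,0,0],[-0.1,0,0,0],[0,0,0,0]]' 0; python3 -m pendant '[[-0.04,0,0,0],[-0.04,0,0,0],[-0.04,0,0,0],[0,0,0,0],[0,0,0,0]]'
```

```text
clock: 18.62
ee_pos: [0.5438, 0.1002, 0.0656]
ee_rot: [3.139, -0.042, 1.646]
wrist_force: [-1.8, 63.9, 3.7]
grip_width: 0.0004
clock: 19.25
ee_pos: [0.5438, 0.0998, 0.0657]
ee_rot: [3.138, -0.051, 1.646]
wrist_force: [-1.1, 79.6, 3.6]
grip_width: 0.0003
```

The fingers met about 80 N with the slide not moving. The slide is probably already home: the bar sits at about y=-0.036, which suggests the slide started near 0.03. I'll back off and check.

```bash
python3 -m pendant '[[0.3,0,0,0],[0.4,0,0,0],[0.5,0,0,0],[0,0,-0.6,0],[0,0,-0.8,0],[0,0,-0.8,0],[0,0,-0.8,0],[0,0,-0.8,0],[0,0,-0.8,0],[0,0,0,0],[0,0,0,0]]'
python3 - <<'E'
from m import *
p,dp=imaging.grab_frame("top"); K,T,_=cam("top"); s,ds=imaging.grab_frame("scene"); Ks,Ts,_=cam("scene"); np.savez('s4',p=s,d=ds)
m,c,st=blob(p,(6,150,80),(18,255,255),(190,180,250,225)); print('knob',c,st,onplane(K,T,*c,.0705))
m,c,st=blob(p,(0,150,60),(5,255,255),(232,205,282,228)); print('bar',c,st); 
m2,c2,st2=blob(s,(0,150,60),(5,255,255),(215,145,265,178)); print('bar scene',c2,st2); print('tri',tri([ray(K,T,*c),ray(Ks,Ts,*c2)]), onplane(K,T,*c,.234))
ys,xs=np.nonzero(m); q=np.array([onplane(K,T,u,v,.234)[:2] for u,v in((xs.min(),ys[xs==xs.min()].mean()),(xs.max(),ys[xs==xs.max()].mean()))]); print('ends',q)
im=np.zeros((400,900,3),np.uint8); im[:,:450]=cv2.resize(s[150:310,200:380],(450,400),interpolation=3); im[:,450:]=cv2.resize(p[140:240,170:290],(450,400),interpolation=3); save('s4.png',im[:,:800] if 0 else cv2.resize(im,(800,356)))
E
```

```text
clock: 20.62
ee_pos: [0.5403, 0.1308, 0.2934]
ee_rot: [-3.14, 0.0, 1.651]
wrist_force: [0.3, -1.2, -0.6]
grip_width: 0.0005
knob [216.6875 199.6875] [215 198   5   5  16] [0.54455132 0.07973702 0.0705    ]
bar [257.24468085 216.34574468] [242 212  31   9 188]
bar scene [237.11489362 162.05957447] [223 153  31  20 235]
tri (array([ 0.47916756, -0.04624069,  0.22955877]), [np.float64(0.0005283344243921468), np.float64(0.0005283344243920958)]) [ 0.47918183 -0.04584972  0.234     ]
ends [[ 0.47535852 -0.00381222]
 [ 0.48080209 -0.08654522]]
```

View pics/s4.png

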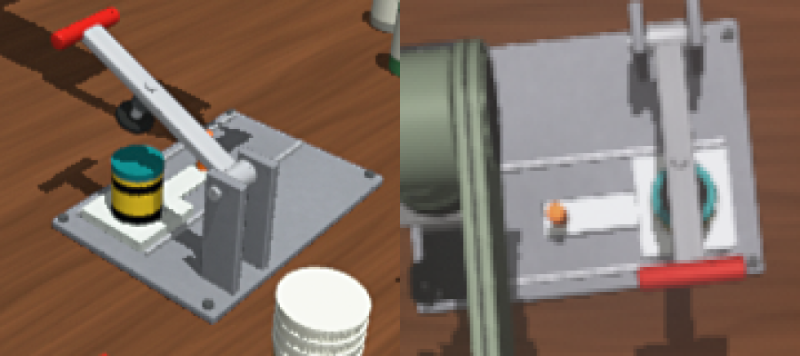

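The slide is home: the knob did not move under the push, and it lies 0.120 m from the lever-bar line as it should. The teal lid shows evenly on both sides of the lever in the top crop. The bar is at (0.479, -0.046, 0.229). I'll go above it and come down to it.

```bash
python3 -m pendant '[[-0.4,-0.18,0,0],[-0.6,-0.27,0,0],[-0.6,-0.27,0,0],[-0.6,-0.27,0,0],[-0.6,-0.27,0,0],[-0.57,-0.25,0,0],[0,0,0,0],[0,0,0,0],[0,0,0.2,0],[0,0,0.2,0],[0,0,0,0],[0,0,0,0]]' 0
```

```text
clock: 22.22
ee_pos: [0.4792, -0.0426, 0.2742]
ee_rot: [-3.141, -0.0, 1.652]
wrist_force: [0.2, -0.3, -0.4]
grip_width: 0.0005
```

```bash
python3 -m pendant '[[0,0,0.13,0],[0,0,0.13,0],[0,-0.09,0.2,0],[0,-0.08,0.2,0],[0,-0.07,0.2,0],[0,-0.06,0.2,0],[0,-0.05,0.2,0],[0,0,0,0],[0,0,0,0]]'
```

```text
clock: 23.35
ee_pos: [0.4617, -0.0441, 0.2116]
ee_rot: [-3.141, -0.0, 1.652]
wrist_force: [-1.9, -0.3, 3.3]
grip_width: 0.0005
```

```bash
python3 -m pendant '[[0,-0.04,0.2,0],[0,-0.03,0.2,0],[0,-0.02,0.2,0],[0,-0.01,0.2,0],[0,0,0.15,0],[0,0,0,0],[0,0,0,0]]';  python3 -m pendant '[[0,0,0.06,0],[0,0,0.06,0],[0,0,0,0],[0,0,0,0]]'
```

```text
clock: 24.22
ee_pos: [0.4561, -0.0449, 0.1642]
ee_rot: [-3.14, 0.0, 1.652]
wrist_force: [-3.8, -0.7, 11.1]
grip_width: 0.0003
clock: 24.72
ee_pos: [0.4563, -0.045, 0.1626]
ee_rot: [-3.139, 0.001, 1.652]
wrist_force: [-15.9, 0.8, 35.7]
grip_width: 0.0005
```

```bash
python3 -m pendant '[[0,0,-0.03,0],[0,0,0,0],[0,0,0,0],[0,0,0,0]]'
python3 - <<'E'
from m import *
s,ds=imaging.grab_frame("scene"); save('s5.png',cv2.resize(s[150:310,200:380],None,fx=4,fy=4,interpolation=3))
p,_=imaging.grab_frame("top"); K,T,_=cam("top"); m,c,st=blob(p,(6,150,80),(18,255,255),(190,180,250,225)); print('knob',c,st,onplane(K,T,*c,.0705))
o=r.get_obs();print(o['ee_pos'],o['wrist_force'])
E
```

```text
clock: 25.22
ee_pos: [0.4562, -0.045, 0.1627]
ee_rot: [-3.14, 0.001, 1.652]
wrist_force: [-12.6, 1.4, 28.3]
grip_width: 0.0005
knob [216.66666667 199.53333333] [215 198   5   4  15] [0.5450323  0.07979837 0.0705    ]
[ 0.45623021 -0.04496626  0.1627645 ] [-12.37302581   1.34282782  27.10525244]
```

View pics/s5.png

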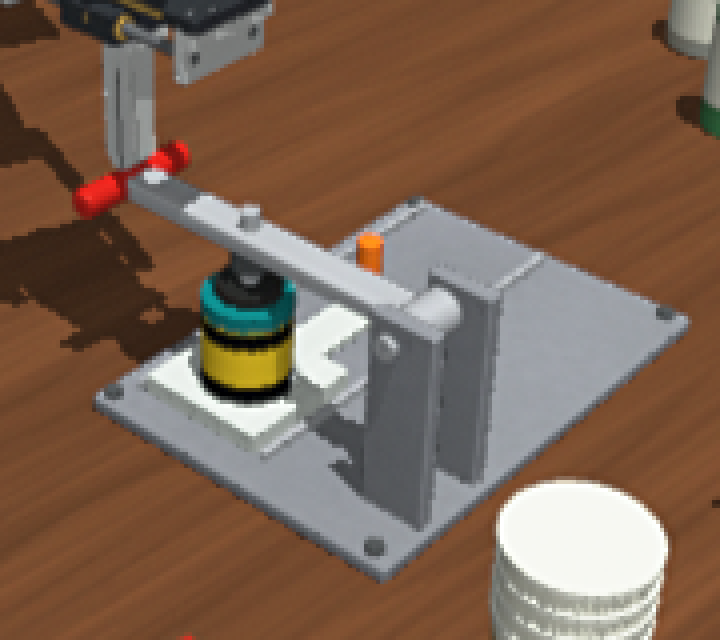

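The lever is level and the foot sits on the lid at (248,290), with its plunger showing above the lever. The yellow band under the lid is gone and the tin is upright. The force holds at about 27 N, so I'm handing in.

```bash
python3 -c "from bench import r; print(r.sign_off())"
```

```text
the job is handed in; nothing more can be done
None
```

I stood the teal-lidded tin in the nest, pushed the slide home and pressed the lever down to its stop. I handed in at about 25 s, with the shut fingers still holding the bar down. No verdict is reported.

**Last checks:**
- **Lever:** it looks level, and the measured TCP height was 0.1627 m against the 0.163 m expected at the stop. The upward force was about 27 N.
- **Foot and lid:** the foot is compressed on the lid, its plunger standing out above the lever. The yellow band under the lid is gone, and the tin is upright.
- **Slide:** the knob was in the same place within a pixel before and after the pressing.
- **Other tins:** the arm never went near the red-lidded and white-lidded tins after the start. I did not measure them again at the end.

**What disagreed or went wrong:**
- **Cameras:** the wrist and top cameras differed by about 3 mm in y. The tin-to-nest displacement agreed to 0.4 mm between them, so I used that.
- **Slide start:** I assumed it was right out, but it seems to have been about 30 mm in. The slide therefore reached its stop early and the knob slipped out of the pinch.
- **High push:** pushing again from behind gave about 80 N at the wrist with no movement, so I backed off. That is below the 120 N wrist limit, and as far as I could tell only the fingers were touching.

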